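# Clamp a wax blank in the guarded lever vise and hold it

### The job

Clamp the small flat block of carving wax, which lies on the bench beside the lever vise, in that vise: lay it flat and centred on the vise's bed between the two jaws, its long side parallel to the jaws, and let go of it; then flip the safety catch by pressing its thumb pad all the way down; then take the lever by its handle, pull it towards the fixed jaw as far as it goes and keep holding it there. The lever springs back when let go, so finish while still holding it pulled with the block clamped, and leave the small jar and the black pitch ball standing where they are.

Things in the scene. Friction and masses are not known exactly. Their poses are not given: they have to be found in the camera images.
- wax_center (a point): Centre of the small blue wax block, a plain slab 56 x 34 x 18 mm (x long side, y short side, z up), about 50 g, loose on the bench beside the vise; this point is half-way up, 9 mm above its underside. A half turn makes no difference.
- vise: Lever vise, screwed down, never moves. Origin on the bench top under the bed's centre; x from the fixed jaw over the bed to the lever, y left, z up. Grey base plate 10 mm thick, x -55 to 125 mm, y -52 to 52. Steel bed 40 mm wide in y, 22 mm high. Lever shaft in the plane y = 0, catch post at x 108, y -46 mm, both behind the jaws.
- bed (a point): Centre of the bed's top, 22 mm above the bench, mid-way between the open jaws (faces 25 mm either way along x, 36 mm wide in y, tops 37 mm above the bench); axes as the vise. The block lies here, short side across the 50 mm gap; its ends then overhang bed and jaws by 8 mm or more each side: hold it there. Its centre rests 9 mm above this point.
- moving_jaw: Sprung steel face plate of the jaw on the lever's side, 5 x 36 x 14 mm; its origin is the vise's origin while the lever is back. The lever moves it along the vise's -x, 32 mm per rad. It meets the block, pushed against the fixed jaw, at a lever value of 0.5; from there it springs back a little and presses with about 7 to 16 N.
- catch (a joint): Angle (rad) of the safety catch, a rocker on its post about an axis along the vise's x. Starts at 0 to 0.1, its nose in front of the lever shaft: the lever is blocked. Grows as the thumb pad is pushed down, which lifts the nose; clear of the lever above 0.95; hard stop at 1.15. It stays where it is left; about 1.2 N on the pad moves it.
- catch_pad (a point): Centre of the top of the catch's ribbed black thumb pad, 26 x 24 x 8 mm, at the rocker's outer (vise -y) end. Pressed from above it goes almost straight down: about 131 mm above the bench at 0, about 70 mm at 1.15. Turns with the catch; its x is the vise's x.
- catch_pivot (a point): Fixed axis of the catch, 100 mm above the bench, at vise x 108, y -46 mm; axes as the vise. The pad is 56 mm from it.
- lever (a joint): Angle (rad) of the lever: 0 leaning back from the bed by 0.65 rad from upright; grows as the handle is pulled towards the fixed jaw (vise -x); 0.65 is upright, the hard stop. A spring drives it back to 0; holding it at the stop with the block clamped takes about 8 N at the handle.
- lever_grip (a point): Middle of the lever's handle, a round black bar 15 mm thick, 44 mm long, along the vise's y, cranked out to the left (+y) at the lever's top: 42 mm left of the shaft, 140 mm from the lever's axis, 151 mm above the bench at 0, 180 mm at 0.65. Can be taken from above, one finger in front and one behind, and may turn between them. Axes turn with the lever.
- lever_pivot (a point): Fixed axis of the lever (along the vise's y), 40 mm above the bench, at vise x 81, y 0 mm; axes as the vise.
- gem_jar_center (a point): Centre of a small round screw-lid jar, 33 mm across, 24 mm high, loose on the bench; a bystander, to be left alone.
- pitch_center (a point): Centre of a black pitch ball with a flat foot, 39 mm across, 37 mm high, loose on the bench; a bystander, to be left alone.
Things that resemble listed ones, but are neither listed nor needed, are in the scene too. There is more than one size of the part that bears wax_center; the job needs the larger.

How it is judged:
On the way, in this order (a step that is already met when the one before it is completed fails the run):
1. the wax block lies flat and centred on the bed between the open jaws, long side along the jaws, let go, the catch still on (x of wax_center in the frame of vise between -0.012 and 0.012 m and y of wax_center in the frame of vise between -0.012 and 0.012 m and z of wax_center in the frame of vise between 0.025 and 0.036 m and angle between the x axis of wax_center and the y axis of vise, either way round below 0.2 rad and angle between wax_center's own z axis and vertical below 0.15 rad and contact force between the fingers and wax below 0.2 N and value of joint catch below 0.5 rad and value of joint lever below 0.15 rad), for 0.2 s.
2. the safety catch is flipped (value of joint catch above 0.95 rad and value of joint lever below 0.15 rad), for 0.2 s.
3. the lever is pulled and the block clamped (value of joint lever above 0.56 rad and contact force between wax and moving_jaw above 4 N), for 0.2 s.
At the end, for the whole second after the job is handed in: Fingers still hold the lever (over 1 N, within 50 mm of its handle's middle) above 0.56 rad; catch above 0.9 rad; wax block clamped by both jaws (over 4 N each), flat on the bed, centred within 12 mm along the jaws, long side within 0.2 rad of them, not touched by the fingers (all of step 3 and value of joint catch above 0.9 rad and contact force between wax and vise above 4 N and contact force between the fingers and lever above 1 N and distance between the grasp point and lever_grip below 0.05 m and x of wax_center in the frame of vise between -0.014 and 0.004 m and y of wax_center in the frame of vise between -0.012 and 0.012 m and z of wax_center in the frame of vise between 0.025 and 0.036 m and angle between the x axis of wax_center and the y axis of vise, either way round below 0.2 rad and angle between wax_center's own z axis and vertical below 0.15 rad and contact force between the fingers and wax below 0.2 N); the arm keeps its last pose, push and grip.
It fails at once if the lever was forced while its catch was on (value of joint lever above 0.15 rad and value of joint catch below 0.7 rad).
It fails at once if the jar was moved (distance of gem_jar_center from where it was at the start of the episode above 0.025 m).
It fails at once if the pitch ball was moved (distance of pitch_center from where it was at the start of the episode above 0.025 m).
It also fails if it takes over 53 s, if anything falls off the work surface, if the arm or the gripper's body presses on something with over 40 N, if the wrist force passes 120 N, or if a joint passes its speed limit or range.

### The arm

A 7-joint arm with a two-finger parallel gripper is mounted at the origin on the work surface; the furniture and walls round the work are solid. World frame = base frame: x ahead of the robot, y to its left, z up, the work surface at z = 0. Lengths are in m, angles in rad, forces in N, time in s.
With the tool pointing down it reaches from about 0.4 to 0.85 m from the base axis. Payload 4.5 kg.
Tool frame: the origin (TCP) lies midway between the tips of the shut fingers; the grasp point (between the pads) lies 19 mm behind it; y points along the fingers, z is the direction in which the jaws open and shut, and the axes are right-handed (so a half turn about y gives the same grasp; the last joint's range is limited). The gripper opens to 88 mm and grips with 3 to 60 N. Pads are 18 mm wide; open, the fingers measure 123 mm over their backs; the gripper's body (75 mm by 187 mm) begins 45 mm behind the grasp point.
Start: joints at [-1.248, 0.689, -0.195, 1.565, 0.157, 0.902, -0.215], TCP at [0.178, 0.599, 0.239] pointing down, gripper open.
Joint ranges: [-3.01, 3.01], [-0.46, 2.08], [-1.47, 1.51], [0.13, 2.56], [-1, 4.14], [0.04, 2.09], [-2.66, 2.66]. Speed limits (rad/s): [2.57, 2.57, 3.14, 3.14, 3.14, 3.14, 3.14].

### API

Orientations are given as a unit quaternion [x, y, z, w].
In Python, from plant import r, snapshot, get_calibration, job, boxes_of gives the robot as it stands. The module is installed in compiled form; this text tells all that it offers.
- The arm moves only by the shell command python3 -m handwheel 'ROWS' [OPENING] [FORCE]. ROWS is JSON, a list that holds one entry, the list of rows, each a list of 6 numbers: the shift along the tool's x, y, z as a fraction of full scale, then the turn, a rotation vector about the tool's x, y, z as a fraction of full scale. In form: [[[x, y, z, wx, wy, wz], ...]]. A call has 1 to 12 rows; each row is the pose to reach, as a shift and turn from the pose commanded when the call began, along the tool's axes at that moment, turning the shorter way round; what a row does not reach only later rows make up. Full scale, the value 1, is 100 cm for a shift and 180 degrees for a turn. A row lasts 1/12 s, in which the tool goes at most 41.7 mm and 7.16 degrees, less where a joint would pass 70% of its speed; a pose out of reach is approached as far as the arm can. A call with a number of a shift or a turn outside -1 to 1 is refused whole. A call with a gripper value outside its range is refused whole. OPENING is the opening, from -1 (shut) to 1 (fully open), set as the call begins (- or left out, the last holds). The fingers move at their own pace and stop on an object; FORCE is the grip in N (left out, the last holds). Time passes only in rows, so rows that repeat a pose let the fingers close. It gives the time, the measured TCP pose, the force and the opening at its end, in the units of the state.
- r.get_state(): the state, without advancing time (a new reading comes with each control period).
- snapshot(name): name is "scene" or "top" or "wrist"; returns the picture (480x640x3 uint8, red, green, blue); there is no depth.
- get_calibration(name): a dict with "fx", "fy", "cx", "cy" (pixels), "T" (4x4, takes a point from camera to world coordinates). Camera axes: x right, y down, z forward; pixel columns grow to the right and rows downward; lengths in m; the calibration is good to about 2 mm. A picture is of the moment at which its call begins: read the wrist's pose just before it. get_calibration takes no time and is no camera call; for the wrist camera it gives the pose at the moment of the call.
- job.finish_job(): hands the job in, once; it reports no verdict.
Trained networks look in the newest picture that a camera, given by its name, has taken for a name from the list of things; names that differ only in an ending like _2 or _b are one class to them, and where a whole thing is asked for, a point or a joint stands for the part that bears it (a point fixed in the world has none). Each returns a list of dicts, best first, with "confidence" (0 to 1); they miss things now and then, are a little off and sometimes report something else, mostly with a low value. They report only what shows in the picture. A call takes as long as a camera call. They do not tell look-alikes from the thing itself.
- boxes_of(thing, camera): "bbox" ([left, top, right, bottom] in pixels, round what is visible of it).
The state is a dict: "clock": time; "q": joint angles; "qd": joint speeds; "joint_torque": joint torques, N m; "tool_pos": TCP position; "eef_rot": TCP orientation; "contact_force": force on the tool from outside, world axes, zero at the start; "moment": the same for the moment, N m; "opening": opening from 0.0 (shut) to 1.0 (fully open).
Only numpy, scipy, OpenCV 4.12 (cv2) and the standard library are available. Lean on these libraries where they do the work, as an engineer would, in place of code of your own. Each camera call takes 0.05 s, during which the arm holds its last target. There are 200 camera calls.

## Working session

There is one attempt and no reset: what is moved stays moved. The work goes in short steps, Python scripts to look and compute and a shell command to move; the robot and the scene stay as the last step left them, time stands still between calls to the robot, and variables do not carry over. Pictures are saved under pics/ and viewed, about 8 in all and at most 12, crops included, and the job is handed in when it is done.

```bash
mkdir -p pics; cat > h.py <<'E'
import numpy as np, cv2, json
from scipy.spatial.transform import Rotation as R
from plant import r, snapshot, get_calibration, job, boxes_of
def snap(n,f=None):
    c=get_calibration(n); p=snapshot(n)
    if f: cv2.imwrite('pics/'+f,p[:,:,::-1])
    return p,c
def w2p(c,P):
    T=np.linalg.inv(c['T']); p=T[:3,:3]@np.array(P)+T[:3,3]
    return np.array([c['fx']*p[0]/p[2]+c['cx'],c['fy']*p[1]/p[2]+c['cy']])
def p2w(c,uv,z):
    T=np.array(c['T']); d=T[:3,:3]@np.array([(uv[0]-c['cx'])/c['fx'],(uv[1]-c['cy'])/c['fy'],1])
    return T[:3,3]+d*(z-T[2,3])/d[2]
def st():
    s=r.get_state(); print('t',round(s['clock'],2),'p',np.round(s['tool_pos'],4),'q',np.round(s['eef_rot'],4),'F',np.round(s['contact_force'],1),'op',np.round(s['opening'],3)); return s
def plan(P,ydir,zdir):
    """rows from the current pose to TCP P with tool y=ydir, z=zdir"""
    s=r.get_state(); R0=R.from_quat(s['eef_rot'])
    y=np.array(ydir,float); y/=np.linalg.norm(y); z=np.array(zdir,float); z-=y*(z@y); z/=np.linalg.norm(z)
    best=None
    for sg in (1,-1):
        M=np.column_stack([np.cross(y,z*sg),y,z*sg]); rv=(R0.inv()*R.from_matrix(M)).as_rotvec()
        print('shift',np.round(R0.inv().apply(np.array(P)-s['tool_pos']),4),'rot/pi',np.round(rv/np.pi,4),'deg',round(np.degrees(np.linalg.norm(rv)),1))
E
python3 - <<'E'
from h import *
s=st(); print(np.round(R.from_quat(s['eef_rot']).as_matrix(),3))
for n in('scene','top'):
    p,c=snap(n,n+'0.png'); print(n,np.round(c['T'],3).tolist(),c['fx'],c['cx'],c['cy'])
    for t in('wax_center','vise','moving_jaw','catch_pad','lever_grip','gem_jar_center','pitch_center'):
        print(t,[(np.round(b['bbox']).tolist(),round(b['confidence'],2)) for b in boxes_of(t,n)][:4])
E
```

```text
t 0.0 p [0.1779 0.5985 0.2379] q [ 0.7004 -0.1017  0.1017 -0.6991] F [ 0.3 -0.2  0.8] op 0.997
[[ 0.959 -0.     0.285]
 [-0.285 -0.002  0.959]
 [ 0.    -1.    -0.002]]
scene [[0.512, -0.478, 0.714, -0.094], [-0.859, -0.304, 0.413, -0.512], [0.019, -0.824, -0.566, 0.644], [0.0, 0.0, 0.0, 1.0]] 552.9903565314714 318.7510895618655 233.374921636663
wax_center [([282.0, 250.0, 304.0, 266.0], 0.75), ([222.0, 243.0, 255.0, 262.0], 0.71), ([283.0, 172.0, 414.0, 330.0], 0.25)]
vise [([282.0, 172.0, 414.0, 331.0], 0.8)]
moving_jaw []
catch_pad [([349.0, 220.0, 416.0, 236.0], 0.6), ([280.0, 174.0, 412.0, 333.0], 0.51)]
lever_grip [([331.0, 172.0, 376.0, 265.0], 0.75)]
gem_jar_center [([255.0, 219.0, 274.0, 235.0], 0.64)]
pitch_center [([194.0, 259.0, 218.0, 281.0], 0.81), ([279.0, 171.0, 415.0, 332.0], 0.49)]
top [[0.027, -0.988, 0.151, 0.458], [-0.999, -0.03, -0.019, -0.097], [0.023, -0.15, -0.988, 0.971], [0.0, 0.0, 0.0, 1.0]] 608.7641361226795 311.0071805099172 240.40314812253456
wax_center [([191.0, 245.0, 229.0, 270.0], 0.87), ([252.0, 216.0, 281.0, 246.0], 0.58), ([291.0, 146.0, 345.0, 234.0], 0.51)]
vise [([289.0, 145.0, 421.0, 317.0], 0.7)]
moving_jaw [([192.0, 304.0, 214.0, 326.0], 0.49)]
catch_pad [([332.0, 190.0, 418.0, 208.0], 0.81)]
lever_grip [([290.0, 142.0, 349.0, 234.0], 0.76), ([287.0, 149.0, 418.0, 317.0], 0.35)]
gem_jar_center [([194.0, 187.0, 217.0, 207.0], 0.72)]
pitch_center []
```

```bash
python3 - <<'E'
import cv2
a=cv2.imread('pics/top0.png')[120:345,150:450]; b=cv2.imread('pics/scene0.png')[150:350,170:437]
cv2.imwrite('pics/topc.png',cv2.resize(a,(800,600),interpolation=cv2.INTER_CUBIC)); cv2.imwrite('pics/scenec.png',cv2.resize(b,(801*800//801,599),interpolation=cv2.INTER_CUBIC))
E
```

```text
(no output)
```

View pics/topc.png

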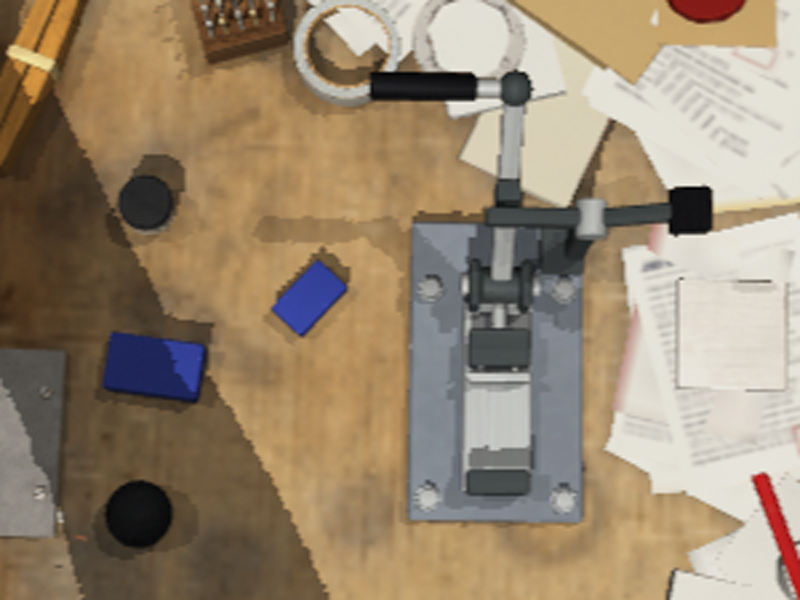

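View pics/scenec.png

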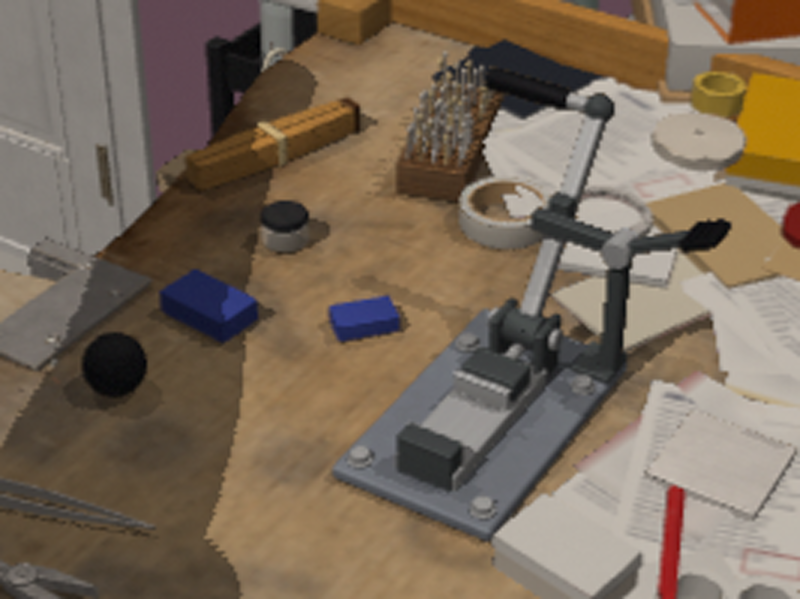

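The crops show the large wax at about top-crop (155,367) (full 208,257), with the smaller look-alike at (310,297). The ball is below the large wax at (139,513) and the jar above it at (146,203). The vise plate has corners around (411,222) and (582,520), yaw near 0. The handle is at (423,87) and the pad at (690,210).

```bash
python3 - <<'E'
from h import *
from scipy.optimize import least_squares
p=cv2.imread('pics/top0.png'); c=get_calibration('top'); cs=get_calibration('scene'); ps=cv2.imread('pics/scene0.png')
def blue(p):
    h=cv2.cvtColor(p,cv2.COLOR_BGR2HSV); m=cv2.inRange(h,(108,140,40),(130,255,255))
    return [x for x in cv2.findContours(m,cv2.RETR_EXTERNAL,cv2.CHAIN_APPROX_NONE)[0] if cv2.contourArea(x)>100]
# fit wax (x,y,yaw) by silhouette hull area overlap in both cameras
def hull(c,x,y,a,s=8):
    pts=[]
    for i in(-28,28):
        for j in(-17,17):
            for k in(0,18):
                pts.append(w2p(c,[x+(i*np.cos(a)-j*np.sin(a))/1e3,y+(i*np.sin(a)+j*np.cos(a))/1e3,k/1e3]))
    return cv2.convexHull((np.array(pts)).astype(np.float32))
def pick(p,u,v): return [b for b in blue(p) if cv2.pointPolygonTest(b,(u,v),False)>0][0]
obs=[(c,pick(p,208,257)),(cs,pick(ps,239,252))]
for cc,o in obs: print('area',cv2.contourArea(o),cv2.boundingRect(o))
for cc,use in ((None,obs),(0,obs[:1]),(1,obs[1:])):
    def cost(v):
        e=[]
        for q,o in use:
            h=hull(q,*v)
            e+= [cv2.pointPolygonTest(h,(float(a[0]),float(a[1])),True) for a in o[:,0]]
            hh=o
            e+=[cv2.pointPolygonTest(o.astype(np.float32),(float(a[0]),float(a[1])),True) for a in h[:,0]]
        return e
    best=min((least_squares(cost,[*p2w(c,(208,257),.01)[:2],a0],x_scale=[.01,.01,.1],diff_step=1e-3,loss='soft_l1') for a0 in np.deg2rad([60,80,100,120])),key=lambda s:s.cost)
    print('wax',np.round(best.x,4),np.degrees(best.x[2]),best.cost)
# vise plate corners (top z=.01) from crop
k=300/800.
cor=[((411,222),(125,52)),((580,222),(125,-52)),((584,521),(-55,-52)),((409,520),(-55,52))]
W=[p2w(c,(u*k+150,v*k+120),.01)[:2] for (u,v),_ in cor]; L=np.array([l for _,l in cor])/1e3
for w in W: print(np.round(w,4))
f=lambda x:(np.array(W)-([x[0],x[1]]+L@R.from_euler('z',x[2]).as_matrix()[:2,:2].T)).ravel()
s=least_squares(f,[.45,-.1,0]);x=s.x; print('vise',x,np.degrees(x[2]),np.round(s.fun*1e3,1))
V=lambda l:np.array([*(x[:2]+R.from_euler('z',x[2]).as_matrix()[:2,:2]@np.array(l[:2])),l[2]])
for n,l in dict(bed=(0,0,.022),pad=(.108,-.0926,.131),grip=(.1657,.042,.1515),jtopF=(-.03,0,.037),jM=(.03,0,.037),c1=(-.055,.052,.01),c2=(-.055,-.052,.01),c3=(.125,.052,.01)).items():
    a,b=w2p(c,V(l)),w2p(cs,V(l)); print(n,np.round(V(l),4),'topcrop',np.round((a-[150,120])/k),'scenecrop',np.round((b-[170,150])*3))
print('ball',p2w(c,(150+139*k,120+513*k),.018),'jar',p2w(c,(150+146*k,120+203*k),.02))
E
```

```text
area 693.0 (189, 245, 38, 25)
area 404.5 (224, 240, 32, 24)
wax [0.5728 0.0476 1.4296] 81.90845541864152 149.20056231514712
wax [0.5727 0.0472 1.4494] 83.04290667236066 70.4932905235211
wax [0.5727 0.05   1.2699] 72.7586102673474 71.28855944750771
[ 0.6646 -0.1032]
[ 0.6678 -0.2055]
[ 0.4881 -0.2101]
[ 0.4859 -0.1071]
vise [ 0.54162511 -0.15730548  0.02452045] 1.4049180288674692 [-0.7 -0.9 -0.   0.8  0.2  0.5  0.5 -0.4]
bed [ 0.5416 -0.1573  0.022 ] topcrop [498. 426.] scenecrop [462. 426.]
pad [ 0.6519 -0.2472  0.131 ] topcrop [684. 206.] scenecrop [704. 225.]
grip [ 0.7062 -0.1113  0.1515] topcrop [432.  87.] scenecrop [538.  90.]
jtopF [ 0.5116 -0.158   0.037 ] topcrop [500. 476.] scenecrop [436. 436.]
jM [ 0.5716 -0.1566  0.037 ] topcrop [499. 372.] scenecrop [487. 378.]
c1 [ 0.4854 -0.1067  0.01  ] topcrop [408. 521.] scenecrop [334. 467.]
c2 [ 0.4879 -0.2106  0.01  ] topcrop [585. 521.] scenecrop [496. 532.]
c3 [ 0.6653 -0.1023  0.01  ] topcrop [410. 221.] scenecrop [485. 305.]
ball [0.48541384 0.04988094 0.018     ] jar [0.6690117  0.05522019 0.02      ]
```

```bash
python3 - <<'E'
from h import *
a=np.radians(82.7); plan([.5727,.0475,.13],[0,0,-1],[np.cos(a),np.sin(a),0])
E
```

```text
shift [ 0.5355  0.1087 -0.4164] rot/pi [-0.     -0.0514 -0.    ] deg 9.2
shift [ 0.5355  0.1087 -0.4164] rot/pi [ 0.000e+00  9.486e-01 -1.000e-04] deg 170.8
```

```bash
python3 -m handwheel '[[[0.27,0,-0.21,0,-0.025,0],[0.27,0,-0.21,0,-0.025,0],[0.27,0,-0.21,0,-0.025,0],[0.27,0,-0.21,0,-0.025,0],[0.27,0,-0.21,0,-0.025,0],[0.27,0,-0.21,0,-0.025,0],[0.27,0,-0.21,0,-0.025,0],[0.27,0,-0.21,0,-0.025,0],[0.5355,0.1087,-0.4164,0,-0.0514,0],[0.5355,0.1087,-0.4164,0,-0.0514,0],[0.5355,0.1087,-0.4164,0,-0.0514,0],[0.5355,0.1087,-0.4164,0,-0.0514,0]]]' 1 30 && python3 - <<'E'
from h import *
a=np.radians(82.7); plan([.5727,.0475,.13],[0,0,-1],[np.cos(a),np.sin(a),0])
E
```

```text
clock: 1.8
tool_pos: [0.4656, 0.1972, 0.1884]
eef_rot: [-0.705, 0.045, -0.045, 0.706]
contact_force: [0.9, 0.2, -0.3]
opening: 1.0
shift [ 0.1252  0.0584 -0.1349] rot/pi [-0.0002  0.0001  0.0003] deg 0.1
shift [ 0.1252  0.0584 -0.1349] rot/pi [ 4.000e-04 -9.999e-01  4.000e-04] deg 180.0
```

```bash
python3 -m handwheel '[[[0.1252,0.0584,-0.1349,0,0,0],[0.1252,0.0584,-0.1349,0,0,0],[0.1252,0.0584,-0.1349,0,0,0],[0.1252,0.0584,-0.1349,0,0,0],[0.1252,0.0584,-0.1349,0,0,0],[0.1252,0.0584,-0.1349,0,0,0],[0.1252,0.0584,-0.1349,0,0,0],[0.1252,0.0584,-0.1349,0,0,0],[0.1252,0.0584,-0.1349,0,0,0]]]' && python3 - <<'E'
from h import *
p,c=snap('wrist','w1.png'); a=np.radians(82.7); plan([.5727,.0475,.004],[0,0,-1],[np.cos(a),np.sin(a),0])
for t in('wax_center','gem_jar_center','pitch_center'): print(t,[(np.round(b['bbox']).tolist(),round(b['confidence'],2)) for b in boxes_of(t,'wrist')][:3])
q=p[:,:,::-1].copy()
for P in((.5727,.0475,.018),):
  for i,j in((-28,-17),(-28,17),(28,17),(28,-17)):
    u=w2p(c,[P[0]+(i*np.cos(a)-j*np.sin(a))/1e3,P[1]+(i*np.sin(a)+j*np.cos(a))/1e3,.018]); cv2.circle(q,tuple(int(v) for v in u),3,(0,255,255),-1)
cv2.imwrite('pics/w1d.png',q)
E
```

```text
clock: 2.55
tool_pos: [0.571, 0.0513, 0.1308]
eef_rot: [-0.705, 0.044, -0.044, 0.706]
contact_force: [-0.1, -0.4, -1.0]
opening: 1.001
shift [ 0.0021  0.1268 -0.0037] rot/pi [-0.0004  0.001   0.0001] deg 0.2
shift [ 0.0021  0.1268 -0.0037] rot/pi [ 1.00e-04 -9.99e-01  7.00e-04] deg 179.8
wax_center [([269.0, 202.0, 354.0, 258.0], 0.92), ([190.0, 272.0, 228.0, 312.0], 0.9), ([265.0, 70.0, 325.0, 135.0], 0.64)]
gem_jar_center [([319.0, 324.0, 362.0, 373.0], 0.78)]
pitch_center [([270.0, 72.0, 328.0, 136.0], 0.81), ([319.0, 323.0, 361.0, 374.0], 0.4)]
```

View pics/w1d.png

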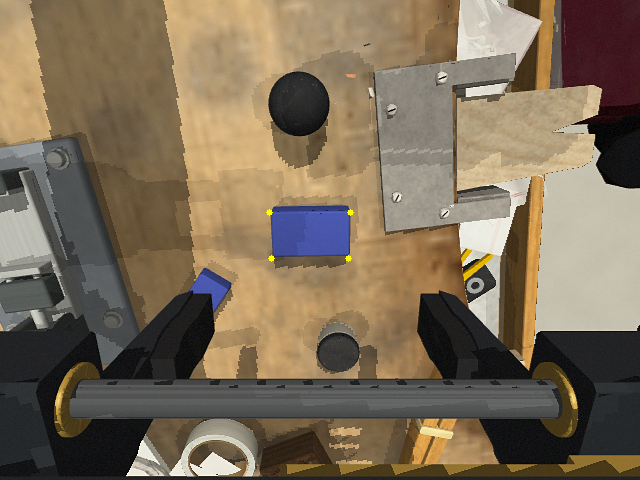

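The wrist view shows the large block at (311,232) with the projected model corners on its edges. The ball is at (299,103) and the jar at (338,350), both clear of the fingers. Descending.

```bash
python3 -m handwheel '[[[0,0.09,0,0,0,0],[0,0.09,0,0,0,0],[0,0.09,0,0,0,0],[0,0.09,0,0,0,0],[0,0.09,0,0,0,0],[0,0.09,0,0,0,0]]]' && python3 - <<'E'
from h import *
a=np.radians(82.7); plan([.5727,.0475,.004],[0,0,-1],[np.cos(a),np.sin(a),0])
E
```

```text
clock: 3.25
tool_pos: [0.573, 0.0496, 0.0424]
eef_rot: [-0.705, 0.044, -0.046, 0.706]
contact_force: [0.0, -0.0, 0.2]
opening: 0.996
shift [-0.0001  0.0383 -0.0021] rot/pi [-0.0004  0.0001  0.0011] deg 0.2
shift [-0.0001  0.0383 -0.0021] rot/pi [ 1.700e-03 -9.999e-01  6.000e-04] deg 180.0
```

```bash
python3 -m handwheel '[[[0,0.02,0,0,0,0],[0,0.036,0,0,0,0],[0,0.036,0,0,0,0],[0,0.036,0,0,0,0],[0,0.036,0,0,0,0],[0,0.036,0,0,0,0]]]' && python3 -m handwheel '[[[0,0,0,0,0,0],[0,0,0,0,0,0],[0,0,0,0,0,0],[0,0,0,0,0,0],[0,0,0,0,0,0],[0,0,0,0,0,0],[0,0,0,0,0,0],[0,0,0,0,0,0]]]' -1 25
```

```text
clock: 3.75
tool_pos: [0.5721, 0.0491, 0.0057]
eef_rot: [-0.706, 0.044, -0.046, 0.706]
contact_force: [-0.3, -0.3, -0.0]
opening: 0.998
clock: 4.42
tool_pos: [0.5714, 0.049, 0.0042]
eef_rot: [0.706, -0.045, 0.045, -0.706]
contact_force: [-0.3, -0.6, 1.2]
opening: 0.627
```

```bash
python3 -m handwheel '[[[0,0,0,0,0,0],[0,-0.04,0,0,0,0],[0,-0.08,0,0,0,0],[0,-0.08,0,0,0,0],[0,-0.08,0,0,0,0],[0,-0.08,0,0,0,0],[0,-0.08,0,0,0,0]]]' && python3 - <<'E'
from h import *
st()
snap('wrist','w2.png')
v=.0245; plan([.5416,-.1573,.09],[0,0,-1],[-np.sin(v),np.cos(v),0])
E
```

```text
clock: 5.0
tool_pos: [0.5705, 0.0488, 0.083]
eef_rot: [0.706, -0.046, 0.044, -0.705]
contact_force: [0.0, -0.6, -0.6]
opening: 0.632
t 5.0 p [0.5705 0.0488 0.083 ] q [ 0.7059 -0.0458  0.0441 -0.7054] F [ 0.  -0.6 -0.6] op 0.632
shift [-0.0025 -0.0069 -0.2082] rot/pi [ 0.0002 -0.0483 -0.0008] deg 8.7
shift [-0.0025 -0.0069 -0.2082] rot/pi [1.300e-03 9.517e-01 3.000e-04] deg 171.3
```

View pics/w2.png

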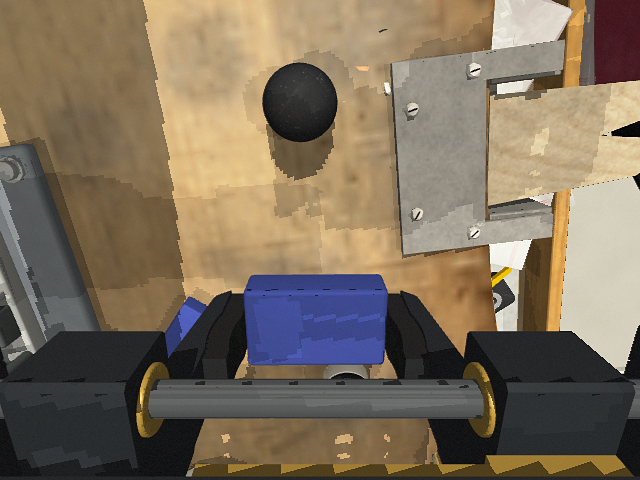

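The block is held level between the fingers, spanning (247–385, 275–362), and the opening of 0.63 is 55.5 mm, which matches its length. The ball and jar haven't moved.

```bash
python3 -m handwheel '[[[-0.0025,-0.007,-0.208,0,-0.0483,0],[-0.0025,-0.007,-0.208,0,-0.0483,0],[-0.0025,-0.007,-0.208,0,-0.0483,0],[-0.0025,-0.007,-0.208,0,-0.0483,0],[-0.0025,-0.007,-0.208,0,-0.0483,0],[-0.0025,-0.007,-0.208,0,-0.0483,0],[-0.0025,-0.007,-0.208,0,-0.0483,0],[-0.0025,-0.007,-0.208,0,-0.0483,0],[-0.0025,-0.007,-0.208,0,-0.0483,0],[-0.0025,-0.007,-0.208,0,-0.0483,0],[-0.0025,-0.007,-0.208,0,-0.0483,0],[-0.0025,-0.007,-0.208,0,-0.0483,0]]]' && python3 - <<'E'
from h import *
st()
p,c=snap('wrist'); q=p[:,:,::-1].copy()
v=.0245; plan([.5416,-.1573,.03],[0,0,-1],[-np.sin(v),np.cos(v),0])
V=lambda l:np.array([.5416,-.1573,0])+R.from_euler('z',v).apply(l)
for l in((-.055,.052,.01),(-.055,-.052,.01),(-.025,.018,.037),(-.025,-.018,.037),(.025,.018,.037),(.025,-.018,.037)):
    cv2.circle(q,tuple(int(round(a)) for a in w2p(c,V(l))),3,(0,255,255),-1)
cv2.imwrite('pics/w3.png',q)
E
```

```text
clock: 6.05
tool_pos: [0.5429, -0.1556, 0.0912]
eef_rot: [-0.707, -0.009, 0.009, 0.707]
contact_force: [0.3, -0.4, -0.1]
opening: 0.635
t 6.05 p [ 0.5429 -0.1556  0.0912] q [-0.7069 -0.0094  0.0094  0.7072] F [ 0.3 -0.4 -0.1] op 0.635
shift [-0.0012  0.0612 -0.0013] rot/pi [-0.0001  0.0005 -0.    ] deg 0.1
shift [-0.0012  0.0612 -0.0013] rot/pi [-0.000e+00 -9.995e-01  1.000e-04] deg 179.9
```

View pics/w3.png

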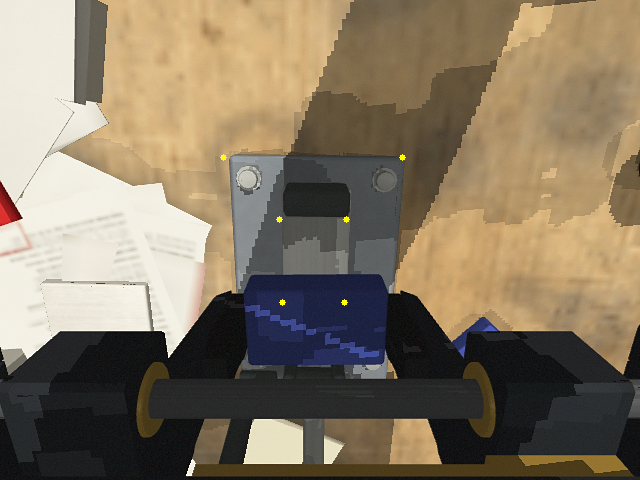

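The block and the bed centreline agree in u (both about 316). The fixed jaw's face is at v=215, against a predicted 219, so the vise sits about 2 mm further towards −x and +y. Yaw is aligned, so I'm lowering.

```bash
python3 -m handwheel '[[[-0.002,0.02,0.001,0,0,0],[-0.002,0.04,0.001,0,0,0],[-0.002,0.05,0.001,0,0,0],[-0.002,0.06,0.001,0,0,0],[-0.002,0.062,0.001,0,0,0],[-0.002,0.063,0.001,0,0,0],[-0.002,0.063,0.001,0,0,0],[-0.002,0.063,0.001,0,0,0],[-0.002,0.063,0.001,0,0,0]]]' && python3 - <<'E'
from h import *
st();p,c=snap('wrist','w4.png'); p,c=snap('scene','s4.png')
a=cv2.imread('pics/w4.png')[150:400,180:440]; b=cv2.imread('pics/s4.png')[180:330,260:420]
cv2.imwrite('pics/c4.png',np.hstack([cv2.resize(a,(390,375)),cv2.resize(b,(400,375))]))
E
```

```text
clock: 6.85
tool_pos: [0.5411, -0.1561, 0.0289]
eef_rot: [0.707, 0.009, -0.008, -0.707]
contact_force: [0.6, -0.1, 0.3]
opening: 0.636
t 6.85 p [ 0.5411 -0.1561  0.0289] q [ 0.7071  0.0091 -0.0081 -0.707 ] F [ 0.6 -0.1  0.3] op 0.636
```

View pics/c4.png

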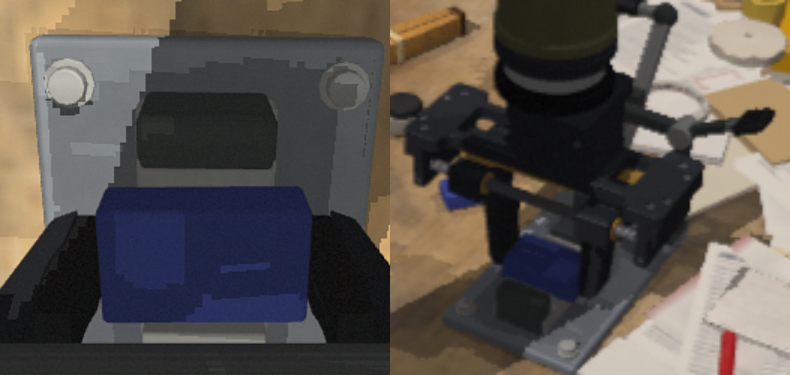

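The block sits over the bed between the jaws and is centred on them (204 against 207 in the crop), with gaps both sides. Lower 2.5 mm and let go.

```bash
python3 -m handwheel '[[[0,0.0025,0,0,0,0],[0,0.0025,0,0,0,0],[0,0.0025,0,0,0,0]]]' && python3 -m handwheel '[[[0,0,0,0,0,0],[0,0,0,0,0,0],[0,0,0,0,0,0],[0,0,0,0,0,0],[0,0,0,0,0,0],[0,0,0,0,0,0]]]' 0.9 && python3 -m handwheel '[[[0,-0.03,0,0,0,0],[0,-0.06,0,0,0,0],[0,-0.1,0,0,0,0],[0,-0.14,0,0,0,0],[0,-0.17,0,0,0,0],[0,-0.17,0,0,0,0],[0,-0.17,0,0,0,0],[0,-0.17,0,0,0,0]]]'; python3 - <<'E'
from h import *
st();v=.0245;V=lambda l:np.array([.5405,-.156,0])+R.from_euler('z',v).apply(l)
p,c=snap('top','t5.png');p,cw=snap('wrist','w5.png');a=cv2.imread('pics/t5.png')[120:345,250:450]
b=cv2.imread('pics/w5.png')
for l in((-.055,.052,.01),(-.055,-.052,.01),(-.025,.018,.037),(-.025,-.018,.037),(.025,.018,.037),(.025,-.018,.037)):
    cv2.circle(b,tuple(int(round(a)) for a in w2p(cw,V(l))),2,(0,255,255),-1)
cv2.imwrite('pics/c5.png',np.hstack([cv2.resize(a,(355,400)),cv2.resize(b[100:380,160:480],(440,400))]))
plan([*V([.108,-.096,0])[:2],.2],[0,0,-1],V([1,0,0])-V([0,0,0]))
E
```

```text
clock: 7.2
tool_pos: [0.5411, -0.1561, 0.0261]
eef_rot: [0.707, 0.009, -0.008, -0.707]
contact_force: [-0.1, -1.1, 3.3]
opening: 0.635
clock: 7.7
tool_pos: [0.5405, -0.1559, 0.0256]
eef_rot: [-0.707, -0.009, 0.009, 0.707]
contact_force: [0.2, -0.2, 0.0]
opening: 0.948
clock: 8.37
tool_pos: [0.5398, -0.1562, 0.195]
eef_rot: [0.707, 0.008, -0.009, -0.707]
contact_force: [0.3, -0.4, 0.1]
opening: 0.95
t 8.37 p [ 0.5398 -0.1562  0.195 ] q [ 0.7071  0.008  -0.0091 -0.707 ] F [ 0.3 -0.4  0.1] op 0.95
shift [ 0.1091 -0.0064 -0.0961] rot/pi [ 0.0007  0.5    -0.001 ] deg 90.0
shift [ 0.1091 -0.0064 -0.0961] rot/pi [-0.001  -0.5    -0.0007] deg 90.0
```

View pics/c5.png

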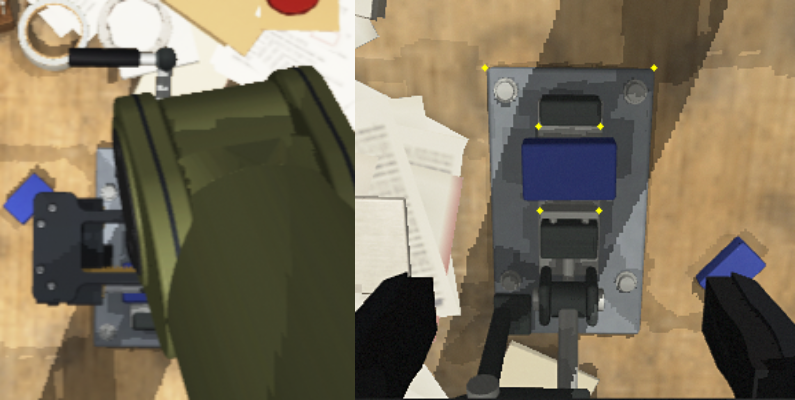

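The block lies flat on the bed, centred between the jaws, with its long side along them. The model points land on the jaw edges, so the vise pose of (0.5405, −0.156, 0.0245) is good. Next is the catch, with the fingers shut and turned 90°.

```bash
python3 -c "
from h import *
print(np.round(r.get_state()['q'],2))"; python3 -m handwheel '[[[0.05,-0.01,-0.048,0,-0.25,0],[0.05,-0.01,-0.048,0,-0.25,0],[0.05,-0.01,-0.048,0,-0.25,0],[0.05,-0.01,-0.048,0,-0.25,0],[0.05,-0.01,-0.048,0,-0.25,0],[0.05,-0.01,-0.048,0,-0.25,0],[0.05,-0.01,-0.048,0,-0.25,0]]]' -1 20; python3 -c "
from h import *
v=.0245;V=lambda l:np.array([.5405,-.156,0])+R.from_euler('z',v).apply(l)
print(np.round(r.get_state()['q'],2));plan([*V([.108,-.097,0])[:2],.16],[0,0,-1],V([1,0,0])-V([0,0,0]))"
```

```text
[ 0.47  0.69 -0.45  1.8   0.42  0.75  1.39]
clock: 9.05
tool_pos: [0.5908, -0.2027, 0.2035]
eef_rot: [-0.648, -0.28, 0.281, 0.65]
contact_force: [0.3, -0.8, 0.0]
opening: 0.447
[ 0.62  0.8  -0.68  1.58  0.58  0.97  2.13]
shift [ 0.0065  0.0432 -0.0765] rot/pi [-1.000e-04  7.518e-01 -1.500e-03] deg 135.3
shift [ 0.0065  0.0432 -0.0765] rot/pi [-1.200e-03 -2.482e-01  1.000e-04] deg 44.7
```

The wrist joint went up to 2.13 and would run past its range, so I'm turning the other way.

```bash
python3 -m handwheel '[[[0,0,0,0,0.4,0],[0,0,0,0,0.4,0],[0,0,0,0,0.4,0],[0,0,0,0,0.4,0],[0,0,0,0,0.4,0],[0,0,0,0,0.4,0],[0,0,0,0,0.4,0],[0,0,0,0,0.4,0],[0,0,0,0,0.4,0],[0,0,0,0,0.4,0],[0,0,0,0,0.4,0]]]' -1 20; python3 -c "
from h import *
v=.0245;V=lambda l:np.array([.5405,-.156,0])+R.from_euler('z',v).apply(l)
print(np.round(r.get_state()['q'],2));plan([*V([.108,-.097,0])[:2],.16],[0,0,-1],V([1,0,0])-V([0,0,0]))"
```

```text
clock: 9.97
tool_pos: [0.591, -0.2023, 0.2039]
eef_rot: [0.689, -0.159, 0.156, -0.689]
contact_force: [0.2, 1.2, 0.3]
opening: 0.008
[ 0.44  0.74 -0.33  1.59  0.3   0.86  1.11]
shift [ 0.075   0.0437 -0.0172] rot/pi [ 0.0009  0.3491 -0.0007] deg 62.8
shift [ 0.075   0.0437 -0.0172] rot/pi [-0.0008 -0.6509 -0.001 ] deg 117.2
```

```bash
python3 -m handwheel '[[[0.075,0.0,-0.017,0,0.349,0],[0.075,0.0,-0.017,0,0.349,0],[0.075,0.0,-0.017,0,0.349,0],[0.075,0.0,-0.017,0,0.349,0],[0.075,0.02,-0.017,0,0.349,0],[0.075,0.02,-0.017,0,0.349,0],[0.075,0.03,-0.017,0,0.349,0],[0.075,0.04,-0.017,0,0.349,0],[0.075,0.04,-0.017,0,0.349,0],[0.075,0.04,-0.017,0,0.349,0],[0.075,0.04,-0.017,0,0.349,0],[0.075,0.04,-0.017,0,0.349,0]]]'; python3 - <<'E'
from h import *
v=.0245;V=lambda l:np.array([.5405,-.156,0])+R.from_euler('z',v).apply(l)
print(np.round(r.get_state()['q'],2));plan([*V([.108,-.097,0])[:2],.07],[0,0,-1],V([1,0,0])-V([0,0,0]))
p,c=snap('wrist','w6.png');p,c=snap('scene','s6.png');b=cv2.imread('pics/s6.png')
for l in((.108,-.0926,.131),(.108,-.097,.16)): cv2.circle(b,tuple(int(round(a)) for a in w2p(c,V(l))),1,(0,255,255),-1)
cv2.imwrite('pics/c6.png',np.hstack([cv2.resize(cv2.imread('pics/w6.png'),(400,300)),cv2.resize(b[150:300,270:470],(400,300))]))
E
```

```text
clock: 10.97
tool_pos: [0.6519, -0.2505, 0.1653]
eef_rot: [0.508, -0.492, 0.492, -0.508]
contact_force: [-0.5, 0.1, 0.1]
opening: 0.005
[ 0.32  0.87 -0.03  1.39  0.03  0.89  0.31]
shift [-0.0001  0.0953 -0.001 ] rot/pi [ 0.0002  0.0022 -0.0001] deg 0.4
shift [-0.0001  0.0953 -0.001 ] rot/pi [-1.000e-04 -9.978e-01 -3.000e-04] deg 179.6
```

View pics/c6.png

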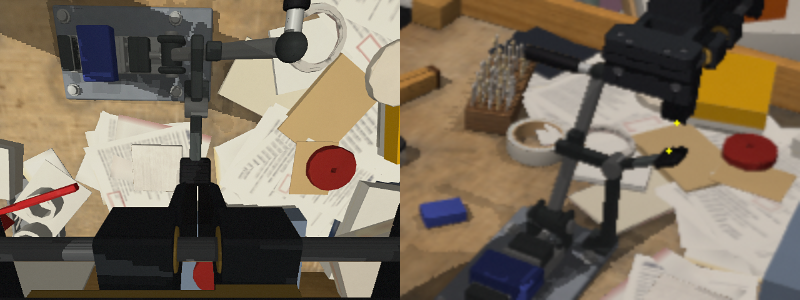

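The shut fingers stand right over the black pad (wrist crop (195,170)), at 0.165 m against the pad at 0.131. Pressing down.

```bash
python3 -m handwheel '[[[0,0.02,0,0,0,0],[0,0.03,0,0,0,0],[0,0.04,0,0,0,0],[0,0.05,0,0,0,0],[0,0.06,0,0,0,0],[0,0.07,0,0,0,0],[0,0.08,0,0,0,0],[0,0.087,0,0,0,0],[0,0.09,0,0,0,0],[0,0.09,0,0,0,0],[0,0.09,0,0,0,0]]]'; python3 -m handwheel '[[[0,0.002,0,0,0,0],[0,0.003,0,0,0,0],[0,0.003,0,0,0,0]]]'
```

```text
clock: 11.98
tool_pos: [0.652, -0.2506, 0.0756]
eef_rot: [0.507, -0.493, 0.493, -0.507]
contact_force: [-0.1, -0.0, -0.6]
opening: 0.004
clock: 12.23
tool_pos: [0.6525, -0.251, 0.0736]
eef_rot: [-0.507, 0.493, -0.494, 0.507]
contact_force: [-0.4, -0.5, 5.5]
opening: -0.0
```

```bash
python3 -m handwheel '[[[0,0.002,0,0,0,0],[0,0.002,0,0,0,0],[0,0.002,0,0,0,0]]]'; python3 -m handwheel '[[[0,-0.04,0,0,0,0],[0,-0.08,0,0,0,0],[0,-0.12,0,0,0,0],[0,-0.16,0,0,0,0],[0,-0.17,0,0,0,0],[0,-0.17,0,0,0,0],[0,-0.17,0,0,0,0]]]' 0.2 20; python3 - <<'E'
from h import *
v=.0245;V=lambda l:np.array([.5405,-.156,0])+R.from_euler('z',v).apply(l)
p,c=snap('scene','s7.png');b=cv2.imread('pics/s7.png')
for l in((.108,-.0934,.07),(.1657,.042,.1515),(.1657,.02,.1515),(.1657,.064,.1515)): cv2.circle(b,tuple(int(round(a)) for a in w2p(c,V(l))),1,(0,255,255),-1)
cv2.imwrite('pics/c7.png',cv2.resize(b[130:340,250:460],(600,600)))
plan([*V([.1657,.046,0])[:2],.24],[0,0,-1],V([1,0,0])-V([0,0,0]))
E
```

```text
clock: 12.48
tool_pos: [0.6528, -0.2515, 0.0727]
eef_rot: [-0.507, 0.492, -0.494, 0.507]
contact_force: [-2.9, -0.4, 9.7]
opening: 0.005
clock: 13.07
tool_pos: [0.6517, -0.2504, 0.2404]
eef_rot: [0.507, -0.493, 0.493, -0.507]
contact_force: [-0.3, -0.4, 0.2]
opening: 0.513
shift [-0.1426 -0.0012  0.0581] rot/pi [ 0.001   0.001  -0.0004] deg 0.3
shift [-0.1426 -0.0012  0.0581] rot/pi [-6.00e-04 -9.99e-01 -1.60e-03] deg 179.8
```

View pics/c7.png

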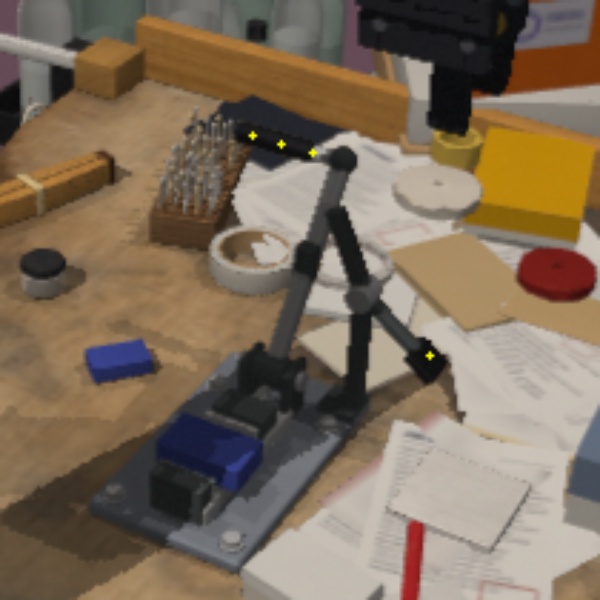

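The catch is flipped, with the pad at its lower stop on the predicted dot (430,355) and the nose raised clear of the shaft. The lever is still back, the handle lies on the predicted dots, and the wax is still in place. Now the handle.

```bash
python3 -m handwheel '[[[-0.1426,0,0.058,0,0,0],[-0.1426,0,0.058,0,0,0],[-0.1426,0,0.058,0,0,0],[-0.1426,0,0.058,0,0,0],[-0.1426,0,0.058,0,0,0],[-0.1426,0,0.058,0,0,0],[-0.1426,0,0.058,0,0,0],[-0.1426,0,0.058,0,0,0],[-0.1426,0,0.058,0,0,0]]]' 0.2; python3 - <<'E'
from h import *
v=.0245;V=lambda l:np.array([.5405,-.156,0])+R.from_euler('z',v).apply(l)
plan([*V([.1657,.046,0])[:2],.1325],[0,0,-1],V([1,0,0])-V([0,0,0]))
p,c=snap('wrist','w8.png');b=cv2.imread('pics/w8.png')
for l in((.1657,.042,.1515),(.1657,.02,.1515),(.1657,.064,.1515)): cv2.circle(b,tuple(int(round(a)) for a in w2p(c,V(l))),2,(0,255,255),-1)
cv2.imwrite('pics/c8.png',b)
E
```

```text
clock: 13.87
tool_pos: [0.7052, -0.1088, 0.2399]
eef_rot: [0.507, -0.494, 0.494, -0.505]
contact_force: [-0.6, -0.2, 0.5]
opening: 0.603
shift [-3.000e-03  1.074e-01  1.000e-04] rot/pi [0.0005 0.     0.0004] deg 0.1
shift [-3.000e-03  1.074e-01  1.000e-04] rot/pi [ 6.e-04 -1.e+00 -8.e-04] deg 180.0
```

View pics/c8.png

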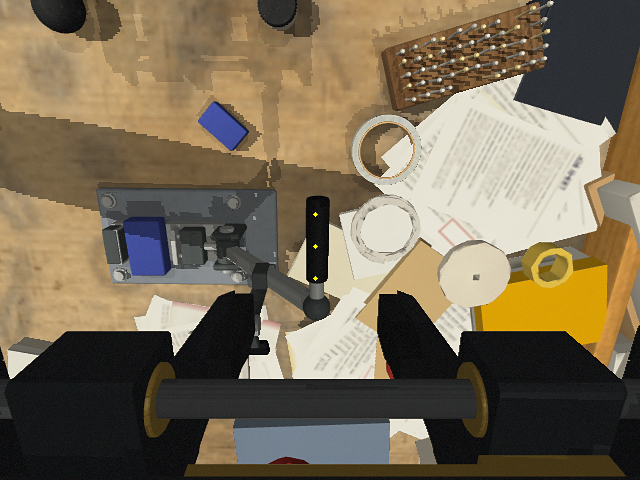

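The handle at u=317 lies centred between the open fingers (mid about 316) and about 3 mm further +y than modelled. Descending over it and closing.

```bash
python3 -m handwheel '[[[-0.003,0.035,0,0,0,0],[-0.003,0.065,0,0,0,0],[-0.003,0.085,0,0,0,0],[-0.003,0.1,0,0,0,0],[-0.003,0.107,0,0,0,0],[-0.003,0.107,0,0,0,0],[-0.003,0.107,0,0,0,0],[-0.003,0.107,0,0,0,0]]]'; python3 -m handwheel '[[[0,0,0,0,0,0],[0,0,0,0,0,0],[0,0,0,0,0,0],[0,0,0,0,0,0],[0,0,0,0,0,0],[0,0,0,0,0,0],[0,0,0,0,0,0],[0,0,0,0,0,0]]]' -1 20; python3 - <<'E'
from h import *
st()
for L in np.arange(.1,.71,.1): print(round(L,2),'back z',round(.14*(np.sin(.65-L)-np.sin(.65)),4),'y',round(-.14*(np.cos(.65-L)-np.cos(.65)),4))
E
```

```text
clock: 14.58
tool_pos: [0.707, -0.1038, 0.1353]
eef_rot: [-0.506, 0.492, -0.494, 0.507]
contact_force: [-0.1, 0.1, 0.5]
opening: 0.601
clock: 15.25
tool_pos: [0.7059, -0.1033, 0.1338]
eef_rot: [0.507, -0.493, 0.493, -0.507]
contact_force: [-0.5, 0.1, 0.5]
opening: 0.157
t 15.25 p [ 0.7059 -0.1033  0.1338] q [ 0.5068 -0.4931  0.493  -0.5068] F [-0.5  0.1  0.5] op 0.157
0.1 back z -0.0115 y -0.0079
0.2 back z -0.0238 y -0.0146
0.3 back z -0.0367 y -0.0201
0.4 back z -0.0501 y -0.0242
0.5 back z -0.0638 y -0.027
0.6 back z -0.0777 y -0.0284
0.7 back z -0.0917 y -0.0284
```

The grip shut on the 15 mm bar (opening 0.157, 13.8 mm). Pulling along the arc.

```bash
python3 -m handwheel '[[[0,-0.004,-0.006,0,0,0],[0,-0.008,-0.0115,0,0,0],[0,-0.0115,-0.0175,0,0,0],[0,-0.0146,-0.0238,0,0,0],[0,-0.0175,-0.03,0,0,0],[0,-0.02,-0.0367,0,0,0],[0,-0.0223,-0.0434,0,0,0],[0,-0.0242,-0.05,0,0,0],[0,-0.0257,-0.057,0,0,0],[0,-0.027,-0.0638,0,0,0],[0,-0.028,-0.0707,0,0,0],[0,-0.028,-0.0707,0,0,0]]]' - 30; python3 -c "
from h import *
st()"
```

```text
clock: 16.25
tool_pos: [0.6351, -0.1043, 0.1619]
eef_rot: [-0.506, 0.493, -0.493, 0.508]
contact_force: [7.3, 2.9, -11.6]
opening: 0.149
t 16.25 p [ 0.6351 -0.1043  0.1619] q [-0.5063  0.4928 -0.493   0.5077] F [  7.3   2.9 -11.6] op 0.149
```

```bash
python3 -m handwheel '[[[0,0.001,-0.004,0,0,0],[0,0.001,-0.008,0,0,0],[0,0.001,-0.012,0,0,0],[0,0.001,-0.0145,0,0,0],[0,0.001,-0.0145,0,0,0],[0,0.001,-0.0145,0,0,0]]]'; python3 - <<'E'
from h import *
s=st();v=.0245;V=lambda l:np.array([.5405,-.156,0])+R.from_euler('z',v).apply(l)
d=R.from_euler('z',-v).apply(s['tool_pos']-np.array([.5405,-.156,0])); print('vise TCP',d.round(4),'lever~',.65-np.arcsin((d[0]-.081)/.14))
snap('scene','s9.png');snap('wrist','w9.png')
cv2.imwrite('pics/c9.png',np.hstack([cv2.resize(cv2.imread('pics/s9.png')[150:330,260:420],(400,450)),cv2.resize(cv2.imread('pics/w9.png')[120:420,60:327],(400,450))]))
E
```

```text
clock: 16.75
tool_pos: [0.6239, -0.1045, 0.1622]
eef_rot: [-0.505, 0.491, -0.494, 0.509]
contact_force: [8.6, 4.2, -5.8]
opening: 0.147
t 16.75 p [ 0.6239 -0.1045  0.1622] q [-0.505   0.4912 -0.4944  0.5093] F [ 8.6  4.2 -5.8] op 0.147
vise TCP [0.0846 0.0495 0.1622] lever~ 0.6240164013486378
```

View pics/c9.png

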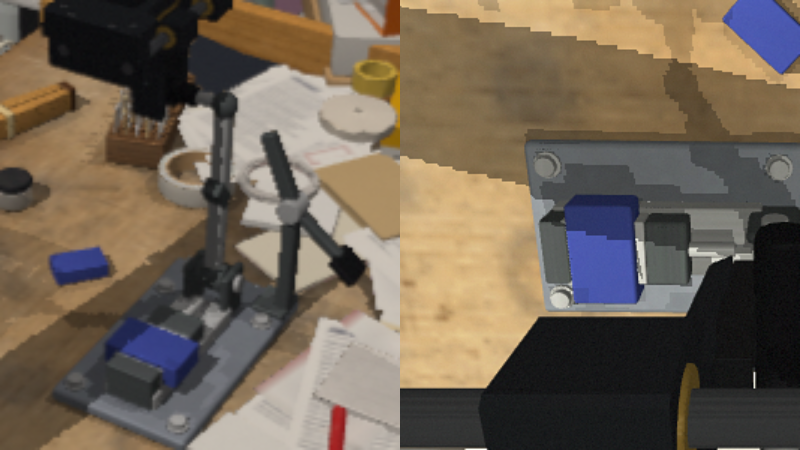

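The lever is nearly upright and the block is pressed between both jaws, flat and square. A few mm more takes it to the stop.

```bash
python3 -m handwheel '[[[0,0.001,-0.002,0,0,0],[0,0.001,-0.004,0,0,0],[0,0.001,-0.004,0,0,0],[0,0.001,-0.004,0,0,0],[0,0.001,-0.004,0,0,0],[0,0.001,-0.004,0,0,0]]]'; python3 - <<'E'
from h import *
s=st()
d=R.from_euler('z',-.0245).apply(s['tool_pos']-np.array([.5405,-.156,0])); print('vise TCP',d.round(4),'lever~',.65-np.arcsin((d[0]-.081)/.14))
E
```

```text
clock: 17.35
tool_pos: [0.6215, -0.1045, 0.1621]
eef_rot: [-0.504, 0.49, -0.495, 0.51]
contact_force: [8.4, 4.0, -3.3]
opening: 0.151
t 17.35 p [ 0.6215 -0.1045  0.1621] q [-0.5042  0.4902 -0.4953  0.5101] F [ 8.4  4.  -3.3] op 0.151
vise TCP [0.0822 0.0495 0.1621] lever~ 0.6414886644444183
```

```bash
python3 -m handwheel '[[[0,0,-0.003,0,0,0],[0,0,-0.003,0,0,0],[0,0,-0.003,0,0,0],[0,0,-0.003,0,0,0],[0,0,-0.003,0,0,0],[0,0,-0.003,0,0,0]]]'; python3 - <<'E'
from h import *
s=st()
d=R.from_euler('z',-.0245).apply(s['tool_pos']-np.array([.5405,-.156,0])); print('vise TCP',d.round(4),'lever~',.65-np.arcsin((d[0]-.081)/.14))
job.finish_job(); st()
E
```

```text
clock: 17.85
tool_pos: [0.6207, -0.1045, 0.1622]
eef_rot: [-0.503, 0.489, -0.496, 0.511]
contact_force: [13.5, 3.8, -6.6]
opening: 0.153
t 17.85 p [ 0.6207 -0.1045  0.1622] q [-0.5031  0.4889 -0.4964  0.5113] F [13.5  3.8 -6.6] op 0.153
vise TCP [0.0815 0.0495 0.1622] lever~ 0.6466012000646656
the job is handed in; nothing more can be done
the job is handed in; nothing more can be done
```

The job is handed in at 17.9 s. The wax block is clamped in the vise and the gripper is still holding the lever at its stop. No verdict was reported.

**What I did:** I picked up the larger wax block by its ends and laid it flat and centred on the bed, long side along the jaws, then let go. I pressed the catch pad down to its hard stop, where the push reached about 10 N. Then I gripped the handle from above, pulled the lever to its stop and kept holding it.

**Last checks:**
- **Lever:** I put it at about 0.65 rad from the gripper's position. It stopped advancing and the pull rose from 8 N to 13 N, so it is at the stop.
- **Block and catch:** The last picture, taken just before the final few millimetres of pull, shows the block flat and square against both jaws. The catch was still flipped.
- **Jar and ball:** I never touched either, and the pictures showed no shift. The last clear view of the ball was just before gripping the handle.

**Not measured or slightly off:**
- **Clamping force:** I could not read the force on the jaws directly.
- **Vise position:** My first estimate was about 2 mm off. I corrected it from the wrist camera before placing the block.
- **Wrist turn:** One turn went the wrong way and was reversed in free air, well within the joint's range.

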